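# Hang the ringed beakers in the ultrasonic cleaner

## Task

Take the two steel beakers that have a black rubber ring around their waist and put one into each of the two round openings in the cover of the ultrasonic cleaner, so that each hangs upright with its ring resting on the cover. It does not matter which beaker goes into which opening. Leave the beaker without a ring and the capped jar standing where they are.

Things in the scene. Friction and masses are not known exactly. Their poses are not given: they have to be found in the camera images.
- beaker_1: Open steel beaker, 90 mm tall, standing upright on the mat, with a black rubber ring (70 mm across, 8 mm thick) around it from 46 to 54 mm above its foot. Its foot is 32 mm across and widens to 44 mm at 44 mm height; from there to the rim it is a straight round tube, 44 mm across, 36 mm of which stands above the ring and is the place to grip. About 120 g. Origin at the centre of its underside, z up along the beaker; round, so its yaw means nothing.
- beaker_2: A second beaker with a rubber ring, just like beaker_1.
- plain_beaker: Bystander: a steel beaker of the same shape and size but without a rubber ring. Origin at the centre of its underside. Leave it where it stands.
- jar: Bystander: a jar with a white screw cap, 52 mm across, 75 mm tall. Origin at the centre of its underside. Leave it where it stands.
- mat: Thin blue drying mat, 260 x 260 mm, 3 mm thick, fixed to the counter, lying left or right of the middle; the beakers and the jar stand on it, centres at least 110 mm apart. Origin at the centre of its underside, on the counter.
- cleaner: White ultrasonic cleaner, fixed to the counter on the other side from the mat, about 166 mm (its x) by 266 mm (its y, the long side), 106 mm tall, with a flat steel cover on top and an empty tank 94 mm deep beneath the cover's 6 mm plate. Origin at the centre of its underside, on the counter, z up. Two round openings lie in the cover, at y = +55 and -55 mm.
- opening_a (a point): Centre of one round opening (57 mm across) in the cleaner's cover, at the height of the cover's upper face, 106 mm above the counter; z up. A beaker hanging home in it has its foot 46 mm below this point.
- opening_b (a point): Centre of the other opening, the same size, 110 mm from opening_a along the cleaner's long side.
Mind the look-alikes: they are no part of the job. What is shaped like the beaker_1 but blue is not meant.

How it is judged:
By the outcome, as a careful person would: the job done as asked, in the order asked, and still so for the second after the job is handed in, with the robot touching nothing.
It also fails if it takes over 64 s, if anything falls off the work surface, if the arm or the gripper's body presses on something with over 40 N, if the wrist force passes 120 N, or if a joint passes its speed limit or range.

## Robot

A 6-joint arm with a two-finger parallel gripper is mounted at the origin on the work surface. World frame = base frame: x ahead of the robot, y to its left, z up, the work surface at z = 0. Lengths are in m, angles in rad, forces in N, time in s.
With the tool pointing down it reaches from about 0.375 to 0.975 m from the base axis. Payload 3.8 kg.
Tool frame: the origin (TCP) lies on the centre line of the jaws, within the pads' length; the fingertips stand 14 mm ahead of it and the grasp point (between the pads) lies 5 mm behind it; z points along the fingers, x is the direction in which the jaws open and shut, and the axes are right-handed (so a half turn about z gives the same grasp; the last joint's range is limited). The gripper opens to 85 mm and grips with 20 to 120 N. Pads are 22 mm wide; open, the fingers measure 114 mm over their backs; the gripper's body (76 mm by 85 mm) begins 54 mm behind the grasp point. The pads swing forward as they close: fully open they stand 13 mm farther back than shut.
Start: joints at [1.071, 0.264, 1.604, -0, 1.274, -0.037], TCP at [0.301, 0.604, 0.245] pointing down, gripper open.
Joint ranges: [-2.63, 2.63], [-0.94, 2.18], [0.31, 2.57], [-1.31, 4.45], [0, 2.66], [-2.55, 2.55]. Speed limits (rad/s): [2.57, 2.57, 3.14, 3.14, 3.14, 3.14].

## Interface

Orientations are given as a rotation vector (axis times angle).
In Python, from workcell import bot gives the robot as it stands. The module is installed in compiled form; this text tells all that it offers.
- The arm moves only by the tool arm_command, never from a script. Its argument "steps" is one flat list of numbers, 7 for each row, row after row: the shift along the tool's x, y, z in units of 30 mm (1.0 is 30 mm), then the turn, a rotation vector about the tool's x, y, z in units of 6 degrees (1.0 is 6 degrees), then the opening, from 0 (shut) to 1 (fully open). In form: [tx, ty, tz, ax, ay, az, fingers, tx, ty, tz, ax, ay, az, fingers, ...]. A call has 1 to 10 rows; each row shifts and turns the commanded pose from where the row before left it, along the tool's axes as they then stand; what a row does not reach is not made up. A row lasts 1/8 s, in which the tool goes at most 62.5 mm and 10.7 degrees, less where a joint would pass 70% of its speed; a pose out of reach is approached as far as the arm can. A call is refused whole if a number of a shift passes 1 or a number of a turn 1, either way. A call with a gripper value outside its range is refused whole. The fingers move at their own pace and stop on an object; "squeeze" is the grip in N (left out, the last holds). Time passes only in rows, so rows that do not move let the fingers close. It gives the time, the measured TCP pose, the force and the opening at its end, in the units of the state.
- bot.read_state(): the state, without advancing time (a new reading comes with each control period).
- bot.read_camera(name): name is "scene" or "top"; returns a dict with "img" (480x640x3 uint8, red, green, blue), "camera_matrix" (3x3 intrinsics, pixels), "k1" (the pictures are not rectified: a ray, as slopes to the right and down, at radius r is drawn at 1 + k1 r^2 times it, then the intrinsics apply), "pose" (4x4, takes a point from camera to world coordinates). Camera axes: x right, y down, z forward; pixel columns grow to the right and rows downward; lengths in m; the calibration is good to about 2 mm. A picture is of the moment at which its call begins. There is no depth.
- bot.finish_job(): hands the job in, once; it reports no verdict.
The state is a dict: "time": time; "q": joint angles; "joint_vel": joint speeds; "joint_torque": joint torques, N m; "tool_pos": TCP position; "tcp_rot": TCP orientation; "wrist_force": force on the tool from outside, world axes, zero at the start; "torque": the same for the moment, N m; "width": opening from 0.0 (shut) to 1.0 (fully open).
Only numpy, scipy, OpenCV 4.12 (cv2) and the standard library are available. Lean on these libraries where they do the work, as an engineer would, in place of code of your own. Each camera call takes 0.05 s, during which the arm holds its last target.

## Working session

There is one attempt and no reset: what is moved stays moved. The work goes in short steps, Python scripts to look and compute and a tool call to move; the robot and the scene stay as the last step left them, time stands still between calls to the robot, and variables do not carry over. Pictures are saved under pics/ and viewed, and the job is handed in when it is done.

Besides the shell and the picture viewer there is one more tool, called after ">>>" as a command line: name --argument value ..., lists and objects as JSON in quotes. arm_command: Moves the arm, as the interface text tells. Its arguments: {"type":"object","properties":{"steps":{"type":"array","items":{"type":"number"}},"squeeze":{"type":"number"}},"required":["steps"]}

```bash
mkdir -p pics; python3 - <<'E'
from workcell import bot
import cv2,numpy as np
np.set_printoptions(precision=4,suppress=True)
s=bot.read_state();print({k:np.round(v,3).tolist() for k,v in s.items()})
for n in("scene","top"):
    c=bot.read_camera(n);cv2.imwrite(f"pics/{n}0.png",c["img"][:,:,::-1]);print(n,c["camera_matrix"],c["k1"],c["pose"])
E
```

```text
{'time': 0.0, 'q': [1.071, 0.265, 1.605, 0.0, 1.274, -0.037], 'joint_vel': [0.0, 0.0, -0.001, 0.001, -0.001, -0.001], 'joint_torque': [-0.001, -51.51, -36.732, -0.0, 0.013, -0.0], 'tool_pos': [0.301, 0.603, 0.244], 'tcp_rot': [2.671, 1.652, -0.003], 'wrist_force': [-0.232, -0.575, -0.182], 'torque': [-0.005, 0.026, 0.007], 'width': 1.001}
scene [[530.9458   0.     317.4153]
 [  0.     530.9458 239.8297]
 [  0.       0.       1.    ]] -0.05362255579983897 [[-0.3267  0.6585 -0.6779  1.0945]
 [ 0.9451  0.2283 -0.2337  0.2327]
 [ 0.0009 -0.7171 -0.697   0.7454]
 [ 0.      0.      0.      1.    ]]
top [[470.6965   0.     322.9545]
 [  0.     470.6965 240.5617]
 [  0.       0.       1.    ]] -0.06513933189806626 [[ 0.01   -0.9907  0.1354  0.3628]
 [-0.9999 -0.0105 -0.0033  0.0038]
 [ 0.0047 -0.1354 -0.9908  0.8809]
 [ 0.      0.      0.      1.    ]]
```

View pics/scene0.png

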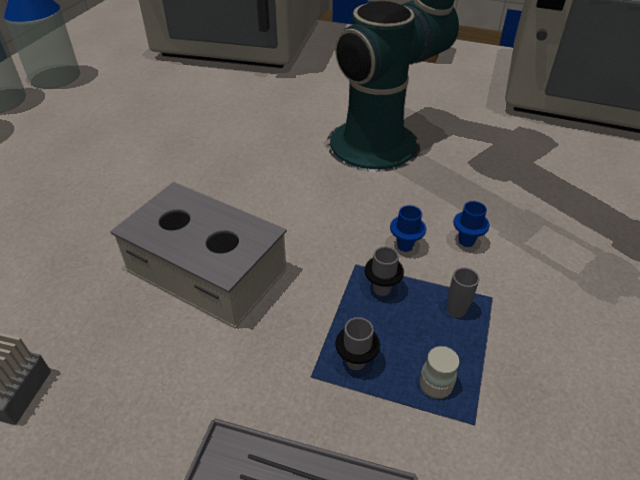

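View pics/top0.png

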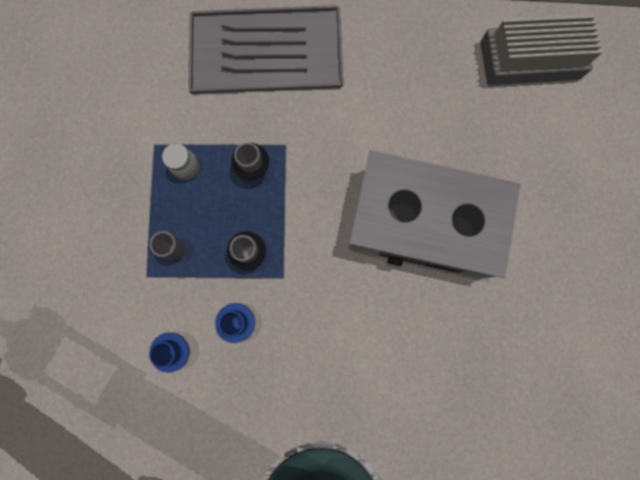

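```bash
cat > h.py <<'E'
import cv2,numpy as np
np.set_printoptions(precision=4,suppress=True)
def ray(c,uv):
    K=c["camera_matrix"];x=(np.asarray(uv,float)-[K[0,2],K[1,2]])/[K[0,0],K[1,1]]
    p=x.copy()
    for _ in range(20): p=x/(1+c["k1"]*(p@p))
    return c["pose"][:3,:3]@np.r_[p,1],c["pose"][:3,3]
def onz(c,uv,z):
    d,o=ray(c,uv);return o+d*(z-o[2])/d[2]
def proj(c,P):
    p=c["pose"][:3,:3].T@(np.asarray(P)-c["pose"][:3,3]);p=p[:2]/p[2];p=p*(1+c["k1"]*(p@p))
    K=c["camera_matrix"];return p*[K[0,0],K[1,1]]+[K[0,2],K[1,2]]
def circ(c,P,r):  # circle outline pixels around P in horizontal plane
    return np.array([proj(c,np.array(P)+r*np.array([np.cos(a),np.sin(a),0])) for a in np.linspace(0,2*np.pi,40)])
E
python3 - <<'E'
from h import *
from workcell import bot
cs={n:bot.read_camera(n) for n in("scene","top")}
def crop(n,x,y,r=40,k=5):
    i=cs[n]["img"][max(0,y-r):y+r,max(0,x-r):x+r,::-1];return cv2.resize(i,(400,400),interpolation=cv2.INTER_CUBIC)
cv2.imwrite("pics/c_top.png",np.hstack([crop("top",248,160,30),crop("top",245,250,30)]))
cv2.imwrite("pics/c_scene.png",np.hstack([crop("scene",358,342),crop("scene",384,270)]))
# openings: dark blobs in both views
for n,pts in(("top",[(405,206),(468,220)]),("scene",[(175,220),(222,242)])):
    g=cv2.cvtColor(cs[n]["img"],cv2.COLOR_RGB2GRAY)
    for (x,y) in pts:
        w=g[y-30:y+30,x-30:x+30]; 
        t=(int(w[25:35,25:35].mean())+int(np.percentile(w,75)))/2
        m=(w<t).astype(np.uint8)
        k,lab,st,ce=cv2.connectedComponentsWithStats(m);l=lab[30,30]
        ct=max(cv2.findContours((lab==l).astype(np.uint8),cv2.RETR_EXTERNAL,cv2.CHAIN_APPROX_NONE)[0],key=cv2.contourArea).reshape(-1,2)+[x-30,y-30]
        P=np.array([onz(cs[n],p,.106) for p in ct]);(cx,cy),(a,b),_=cv2.fitEllipse((P[:,:2]*1000).astype(np.float32))
        print(n,"opening",cx,cy,a,b)
E
```

```text
top opening 529.9791259765625 -135.67637634277344 53.84356689453125 55.0196533203125
top opening 507.1220703125 -242.91055297851562 54.19527816772461 54.89674758911133
scene opening 507.8291320800781 -243.37501525878906 51.855892181396484 54.13653564453125
scene opening 530.6185913085938 -135.9269561767578 52.56689453125 55.37800979614258
```

```bash
sleep 1
```

```text
(no output)
```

View pics/c_top.png

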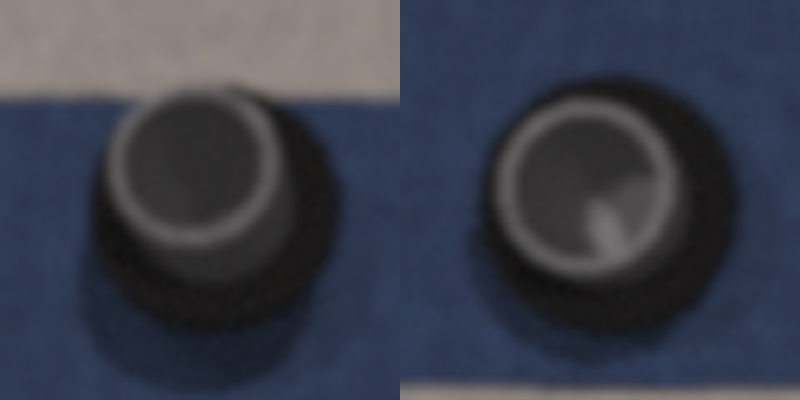

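View pics/c_scene.png

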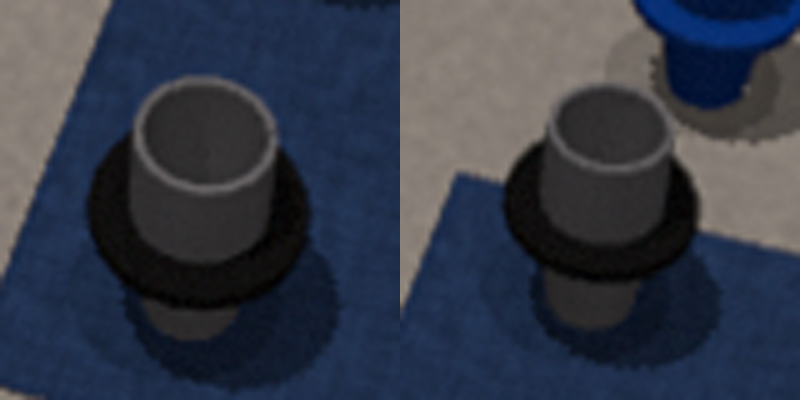

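Candidates for the ringed beakers:
- Grey with a black ring at top (247,155) and top (243,248). These are the targets, and the crops show the ring on each.
- Plain grey beaker without a ring at top (166,245): leave.
- Blue ringed look-alikes at top (235,322) and (168,352): not meant.
- Capped jar at top (178,160): leave.

The crops show grey steel with a black ring on both chosen ones. The openings agree between views to 1 mm, and their spacing is 109.6 mm (should be 110).

```bash
python3 - <<'E'
from h import *
from workcell import bot
cs={n:bot.read_camera(n) for n in("scene","top")}
for nm,t,s in(("far",(246.7,154.6),(358.5,328.5)),("near",(242.5,247.7),(385.7,255.2))):
    a=onz(cs["top"],t,.093);b=onz(cs["scene"],s,.093)
    d1,o1=ray(cs["top"],t);d2,o2=ray(cs["scene"],s)
    k=np.linalg.lstsq(np.c_[d1,-d2],o2-o1,rcond=None)[0];
    print(nm,a,b,"tri",o1+k[0]*d1,o2+k[1]*d2)
# others rough + refine rim by outline overlay
for nm,t,z in(("plain",(163,243),.093),("jar",(175,155),.078),("blue1",(233,319),.09),("blue2",(164,350),.09)):
    print(nm,onz(cs["top"],t,z))
for n in cs:
    im=cs[n]["img"][:,:,::-1].copy();im=cv2.resize(im,None,fx=3,fy=3,interpolation=cv2.INTER_CUBIC)
    cs[n]["o"]=im
np.save("/tmp/x.npy",0)
s=bot.read_state();R=cv2.Rodrigues(np.array(s["tcp_rot"]))[0];print(R,s["tool_pos"])
E
```

```text
far [0.6199 0.1352 0.093 ] [0.6209 0.1351 0.093 ] tri [0.6202 0.1353 0.0921] [0.6203 0.135  0.0921]
near [0.4569 0.1368 0.093 ] [0.4574 0.1369 0.093 ] tri [0.4569 0.1369 0.0925] [0.4569 0.1368 0.0925]
plain [0.4634 0.2728 0.093 ]
jar [0.6233 0.2658 0.078 ]
blue1 [0.3376 0.1494 0.09  ]
blue2 [0.2848 0.263  0.09  ]
[[ 0.4464  0.8948 -0.0004]
 [ 0.8948 -0.4464 -0.0007]
 [-0.0008 -0.     -1.    ]] [0.3012 0.6038 0.2448]
```

>>> arm_command --steps '[0, 0, 0, 0, 0, -0.88, 1, 0, 0, 0, 0, 0, -0.88, 1, 0, 0, 0, 0, 0, -0.88, 1, 0, 0, 0, 0, 0, -0.88, 1, 0, 0, 0, 0, 0, -0.88, 1, 0, 0, 0, 0, 0, 0, 1]' --squeeze 50

```text
time: 1.05
tool_pos: [0.3013, 0.6039, 0.2452]
tcp_rot: [2.225, 2.218, -0.0]
wrist_force: [0.6, -1.0, -0.3]
width: 1.0
```

>>> arm_command --steps '[-0.97, 0.325, 0, 0, 0, 0, 1, -0.97, 0.325, 0, 0, 0, 0, 1, -0.97, 0.325, 0, 0, 0, 0, 1, -0.97, 0.325, 0, 0, 0, 0, 1, -0.97, 0.325, 0, 0, 0, 0, 1, -0.97, 0.325, 0, 0, 0, 0, 1, -0.97, 0.325, 0, 0, 0, 0, 1, -0.97, 0.325, 0, 0, 0, 0, 1, -0.97, 0.325, 0, 0, 0, 0, 1, -0.97, 0.325, 0, 0, 0, 0, 1]'

```text
time: 2.3
tool_pos: [0.3985, 0.3118, 0.2455]
tcp_rot: [2.226, 2.217, 0.001]
wrist_force: [0.5, 0.3, -0.6]
width: 0.999
```

>>> arm_command --steps '[-0.97, 0.325, 0, 0, 0, 0, 1, -0.97, 0.325, 0, 0, 0, 0, 1, -0.97, 0.325, 0, 0, 0, 0, 1, -0.97, 0.325, 0, 0, 0, 0, 1, -0.97, 0.325, 0, 0, 0, 0, 1, -0.97, 0.325, 0, 0, 0, 0, 1, 0, 0, 0, 0, 0, 0, 1, 0, 0, 0, 0, 0, 0, 1]'

```text
time: 3.3
tool_pos: [0.4563, 0.1384, 0.2454]
tcp_rot: [-2.225, -2.217, -0.001]
wrist_force: [0.2, 0.3, -0.2]
width: 0.999
```

>>> arm_command --steps '[-0.05, 0.02, 0.9, 0, 0, 0, 1, 0, 0, 0.9, 0, 0, 0, 1, 0, 0, 0.9, 0, 0, 0, 1, 0, 0, 0.9, 0, 0, 0, 1, 0, 0, 0.9, 0, 0, 0, 1, 0, 0, 0.6, 0, 0, 0, 1, 0, 0, 0.4, 0, 0, 0, 1, 0, 0, 0.18, 0, 0, 0, 1, 0, 0, 0, 0, 0, 0, 1]'

```text
time: 4.42
tool_pos: [0.4571, 0.1369, 0.075]
tcp_rot: [-2.223, -2.22, -0.0]
wrist_force: [-0.4, 0.8, 0.4]
width: 1.0
```

>>> arm_command --steps '[0, 0, 0, 0, 0, 0, 0.3, 0, 0, 0, 0, 0, 0, 0.3, 0, 0, 0, 0, 0, 0, 0.3, 0, 0, 0, 0, 0, 0, 0.3, 0, 0, 0, 0, 0, 0, 0.3, 0, 0, 0, 0, 0, 0, 0.3, 0, 0, 0, 0, 0, 0, 0.3, 0, 0, 0, 0, 0, 0, 0.3]'

```text
time: 5.42
tool_pos: [0.458, 0.1367, 0.0758]
tcp_rot: [2.223, 2.218, 0.002]
wrist_force: [-0.4, -1.4, 6.5]
width: 0.501
```

>>> arm_command --steps '[0, 0, -0.3, 0, 0, 0, 0.3, 0, 0, -0.6, 0, 0, 0, 0.3, 0, 0, -0.9, 0, 0, 0, 0.3, 0, 0, -0.9, 0, 0, 0, 0.3, 0, 0, -0.9, 0, 0, 0, 0.3, 0, 0, -0.9, 0, 0, 0, 0.3, 0, 0, -0.9, 0, 0, 0, 0.3, 0, 0, -0.3, 0, 0, 0, 0.3, 0, 0, 0, 0, 0, 0, 0.3]'

```text
time: 6.55
tool_pos: [0.4569, 0.1366, 0.2459]
tcp_rot: [2.224, 2.219, 0.0]
wrist_force: [-1.0, -1.1, -2.8]
width: 0.497
```

```bash
python3 - <<'E'
from h import *
from workcell import bot
c=bot.read_camera("scene");cv2.imwrite("pics/s1.png",c["img"][:,:,::-1])
p=proj(c,bot.read_state()["tool_pos"]).astype(int);print(p,bot.read_state()["wrist_force"])
i=c["img"][p[1]-60:p[1]+90,max(0,p[0]-100):p[0]+100,::-1];cv2.imwrite("pics/s1c.png",cv2.resize(i,None,fx=4,fy=4))
E
```

```text
[394 184] [-0.1188 -0.5438 -1.5485]
```

View pics/s1c.png

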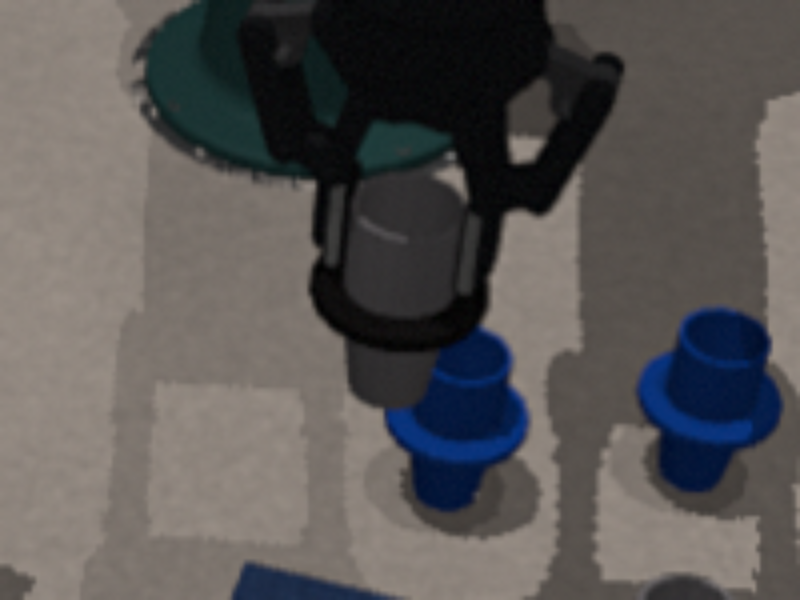

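The scene crop shows the black-ringed beaker held upright between the pads, with nothing else touched. Next is the far opening, B.

>>> arm_command --steps '[-0.5, 0.12, 0, 0, 0, 0, 0.3, -0.94, 0.12, 0, 0, 0, 0, 0.3, -0.94, 0.12, 0, 0, 0, 0, 0.3, -0.94, 0.12, 0, 0, 0, 0, 0.3, -0.94, 0.12, 0, 0, 0, 0, 0.3, -0.94, 0.12, 0, 0, 0, 0, 0.3, -0.94, 0.12, 0, 0, 0, 0, 0.3, -0.94, 0.12, 0, 0, 0, 0, 0.3, -0.94, 0.12, 0, 0, 0, 0, 0.3, -0.94, 0.12, 0, 0, 0, 0, 0.3]'

```text
time: 7.85
tool_pos: [0.4915, -0.134, 0.2444]
tcp_rot: [-2.223, -2.217, 0.002]
wrist_force: [0.1, -0.1, -1.5]
width: 0.503
```

>>> arm_command --steps '[-0.94, 0.12, 0, 0, 0, 0, 0.3, -0.94, 0.12, 0, 0, 0, 0, 0.3, -0.94, 0.12, 0, 0, 0, 0, 0.3, -0.88, 0.12, 0, 0, 0, 0, 0.3, 0, 0, 0, 0, 0, 0, 0.3, 0, 0, 0, 0, 0, 0, 0.3]'

```text
time: 8.6
tool_pos: [0.5057, -0.2432, 0.2447]
tcp_rot: [-2.223, -2.217, 0.001]
wrist_force: [0.5, 0.3, -1.5]
width: 0.502
```

```bash
python3 - <<'E'
from h import *
from workcell import bot
c=bot.read_camera("scene");cv2.imwrite("pics/s2.png",c["img"][:,:,::-1])
s=bot.read_state();p=proj(c,s["tool_pos"]).astype(int);print(p,s["tool_pos"])
x0=max(0,p[0]-80);y0=max(0,p[1]-60)
print(x0,y0)
i=c["img"][y0:y0+150,x0:x0+200,::-1];cv2.imwrite("pics/s2c.png",cv2.resize(i,None,fx=4,fy=4))
c=bot.read_camera("top");p=proj(c,s["tool_pos"]).astype(int);print(p)
x0=p[0]-100;y0=p[1]-75;print(x0,y0)
i=c["img"][y0:y0+150,x0:x0+200,::-1];cv2.imwrite("pics/t2c.png",cv2.resize(i,None,fx=4,fy=4))
E
```

```text
[159 155] [ 0.5059 -0.2429  0.245 ]
79 95
[498 202]
398 127
```

View pics/s2c.png

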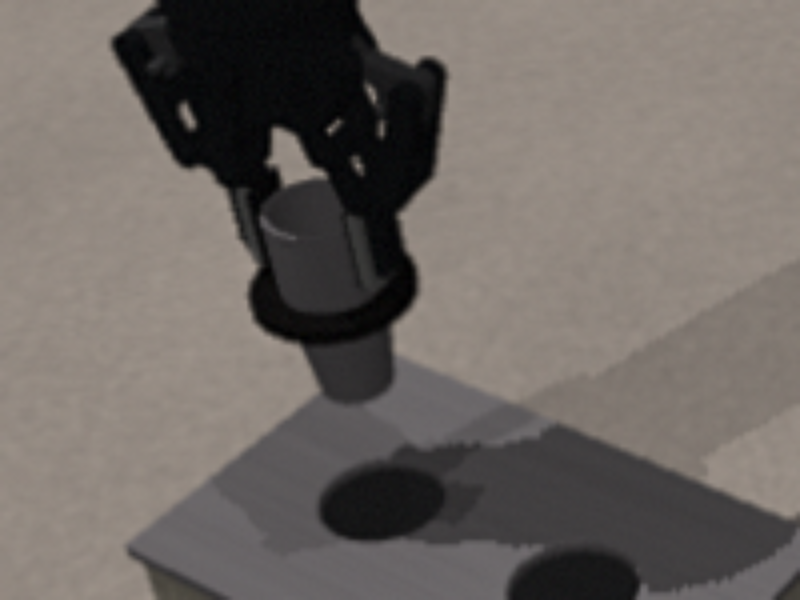

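View pics/t2c.png

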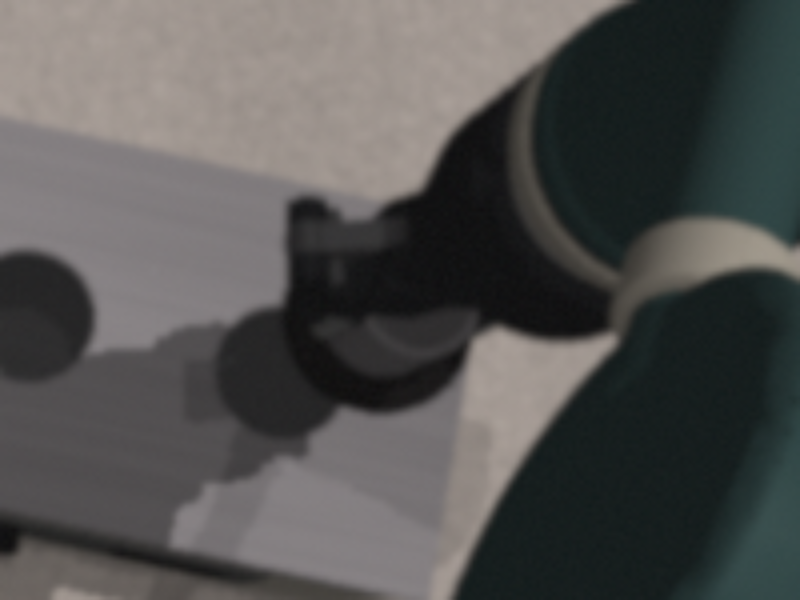

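The beaker hangs upright in the pads, short of opening B in view because it is still above it. I'll hold the visible foot and ring extents against the expected points.

```bash
python3 - <<'E'
from h import *
from workcell import bot
s=bot.read_state();t=np.array(s["tool_pos"]);c=bot.read_camera("scene")
for n,dz,r in(("foot",-.072,.016),("ringtop",-.018,.035),("ringbot",-.026,.035),("rim",.018,.022)):
    q=(circ(c,t+[0,0,dz],r)-[79,95])*4;print(n,"x",q[:,0].min(),q[:,0].max(),"y",q[:,1].min(),q[:,1].max())
E
```

```text
foot x 316.83606254114807 392.1127597695222 y 356.6380409104481 403.4170272727581
ringtop x 243.05020556146974 414.9997882406874 y 228.586494175785 329.3364199575353
ringbot x 247.45722175196966 418.3052849564592 y 244.12373617499725 345.16106646686785
rim x 255.7253454929097 366.9829780860823 y 173.83395807183592 236.18038318631147
```

>>> arm_command --steps '[0, 0.055, 0.3, 0, 0, 0, 0.3, 0, 0, 0.6, 0, 0, 0, 0.3, 0, 0, 0.6, 0, 0, 0, 0.3, 0, 0, 0.6, 0, 0, 0, 0.3, 0, 0, 0.5, 0, 0, 0, 0.3, 0, 0, 0.4, 0, 0, 0, 0.3, 0, 0, 0.3, 0, 0, 0, 0.3, 0, 0, 0.2, 0, 0, 0, 0.3, 0, 0, 0, 0, 0, 0, 0.3]'

```text
time: 9.88
tool_pos: [0.5081, -0.2433, 0.1406]
tcp_rot: [-2.223, -2.219, 0.0]
wrist_force: [0.7, -0.0, -2.4]
width: 0.497
```

>>> arm_command --steps '[0, 0, 0.1, 0, 0, 0, 0.3, 0, 0, 0.1, 0, 0, 0, 0.3, 0, 0, 0, 0, 0, 0, 0.3]'

```text
time: 10.25
tool_pos: [0.5082, -0.2432, 0.1347]
tcp_rot: [-2.223, -2.219, 0.0]
wrist_force: [1.0, 0.4, -1.4]
width: 0.499
```

>>> arm_command --steps '[0, 0, 0.05, 0, 0, 0, 0.3, 0, 0, 0.03, 0, 0, 0, 0.3, 0, 0, 0, 0, 0, 0, 0.3]'

```text
time: 10.62
tool_pos: [0.5084, -0.2434, 0.1328]
tcp_rot: [2.224, 2.219, 0.0]
wrist_force: [-0.8, 0.4, 1.4]
width: 0.5
```

Force turned from -1.4 to +1.4 N, so the ring is resting on the cover at the expected height (expected 0.133). Releasing.

>>> arm_command --steps '[0, 0, 0, 0, 0, 0, 0.6, 0, 0, 0, 0, 0, 0, 0.7, 0, 0, 0, 0, 0, 0, 1, 0, 0, 0, 0, 0, 0, 1, 0, 0, 0, 0, 0, 0, 1, 0, 0, 0, 0, 0, 0, 1]'

```text
time: 11.38
tool_pos: [0.5083, -0.2433, 0.1325]
tcp_rot: [-2.224, -2.219, 0.0]
wrist_force: [1.4, -0.0, -0.8]
width: 1.002
```

>>> arm_command --steps '[0, 0, -0.3, 0, 0, 0, 1, 0, 0, -0.5, 0, 0, 0, 1, 0, 0, -0.8, 0, 0, 0, 1, 0, 0, -0.9, 0, 0, 0, 1, 0, 0, -0.9, 0, 0, 0, 1, 0, 0, -0.4, 0, 0, 0, 1]'

```text
time: 12.12
tool_pos: [0.5095, -0.244, 0.2499]
tcp_rot: [2.22, 2.216, 0.002]
wrist_force: [0.3, 0.5, -0.4]
width: 0.999
```

```bash
python3 - <<'E'
from h import *
from workcell import bot
c=bot.read_camera("scene");cv2.imwrite("pics/s3.png",cv2.resize(c["img"][170:320,80:300,::-1],None,fx=3.6,fy=3.6))
print(bot.read_state()["tool_pos"])
E
```

```text
[ 0.5098 -0.2441  0.2506]
```

View pics/s3.png

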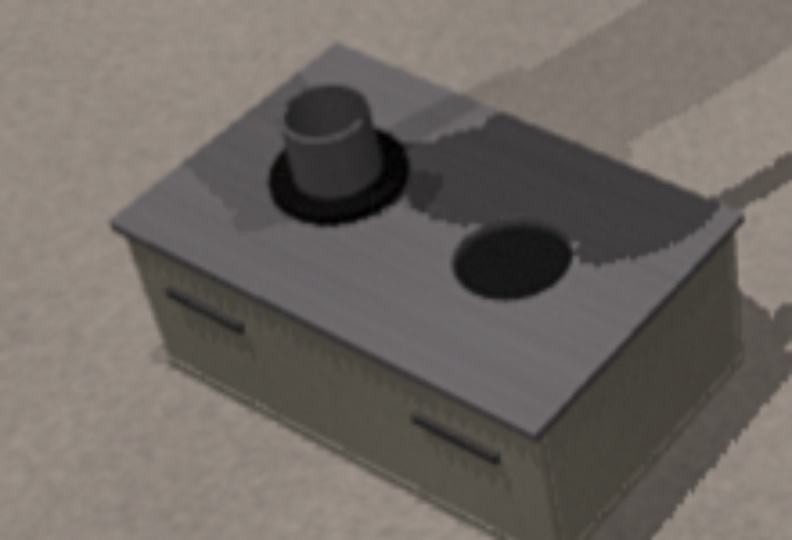

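The first beaker hangs upright in B with its ring flat on the cover (crop pixel (338,175)). Next is the far beaker.

>>> arm_command --steps '[0.9, 0.26, 0, 0, 0, 0, 1, 0.9, 0.26, 0, 0, 0, 0, 1, 0.9, 0.26, 0, 0, 0, 0, 1, 0.9, 0.26, 0, 0, 0, 0, 1, 0.9, 0.26, 0, 0, 0, 0, 1, 0.9, 0.26, 0, 0, 0, 0, 1, 0.9, 0.26, 0, 0, 0, 0, 1, 0.9, 0.26, 0, 0, 0, 0, 1, 0.9, 0.26, 0, 0, 0, 0, 1, 0.9, 0.26, 0, 0, 0, 0, 1]'

```text
time: 13.42
tool_pos: [0.5865, 0.0274, 0.2455]
tcp_rot: [-2.223, -2.218, 0.002]
wrist_force: [-0.3, -0.1, -0.9]
width: 1.0
```

>>> arm_command --steps '[0.9, 0.27, 0, 0, 0, 0, 1, 0.9, 0.27, 0, 0, 0, 0, 1, 0.9, 0.27, 0, 0, 0, 0, 1, 0.94, 0.27, 0, 0, 0, 0, 1, 0, 0, 0, 0, 0, 0, 1, 0, 0, 0, 0, 0, 0, 1]'

```text
time: 14.18
tool_pos: [0.6189, 0.1352, 0.2457]
tcp_rot: [-2.223, -2.219, 0.002]
wrist_force: [-0.4, -0.3, -0.1]
width: 1.0
```

```bash
python3 - <<'E'
from h import *
from workcell import bot
c=bot.read_camera("scene");cv2.imwrite("pics/s4.png",c["img"][:,:,::-1])
i=c["img"][302:382,318:398,::-1];cv2.imwrite("pics/s4c.png",cv2.resize(i,None,fx=5,fy=5,interpolation=cv2.INTER_CUBIC))
print(bot.read_state()["tool_pos"])
E
```

```text
[0.619  0.1348 0.2459]
```

View pics/s4.png

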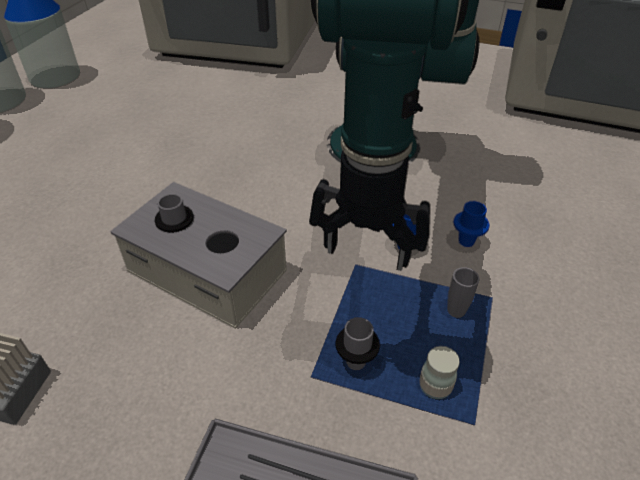

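The second ringed beaker still stands at (358,330), with plain beaker, jar and blue look-alikes unmoved. Next: +1.3 mm in x, then descend 0.170.

>>> arm_command --steps '[0.01, 0.04, 0.9, 0, 0, 0, 1, 0, 0, 0.9, 0, 0, 0, 1, 0, 0, 0.9, 0, 0, 0, 1, 0, 0, 0.9, 0, 0, 0, 1, 0, 0, 0.9, 0, 0, 0, 1, 0, 0, 0.6, 0, 0, 0, 1, 0, 0, 0.4, 0, 0, 0, 1, 0, 0, 0.17, 0, 0, 0, 1, 0, 0, 0, 0, 0, 0, 1]'

```text
time: 15.35
tool_pos: [0.6209, 0.1359, 0.0766]
tcp_rot: [2.224, 2.219, 0.0]
wrist_force: [-0.0, 0.0, 0.5]
width: 0.999
```

>>> arm_command --steps '[0, 0, 0, 0, 0, 0, 0.3, 0, 0, 0, 0, 0, 0, 0.3, 0, 0, 0, 0, 0, 0, 0.3, 0, 0, 0, 0, 0, 0, 0.3, 0, 0, 0, 0, 0, 0, 0.3, 0, 0, 0, 0, 0, 0, 0.3, 0, 0, 0, 0, 0, 0, 0.3]'

```text
time: 16.23
tool_pos: [0.6214, 0.136, 0.0774]
tcp_rot: [2.223, 2.218, 0.002]
wrist_force: [0.5, -1.2, 4.6]
width: 0.497
```

>>> arm_command --steps '[0, 0, -0.3, 0, 0, 0, 0.3, 0, 0, -0.6, 0, 0, 0, 0.3, 0, 0, -0.9, 0, 0, 0, 0.3, 0, 0, -0.9, 0, 0, 0, 0.3, 0, 0, -0.9, 0, 0, 0, 0.3, 0, 0, -0.9, 0, 0, 0, 0.3, 0, 0, -0.9, 0, 0, 0, 0.3, 0, 0, -0.3, 0, 0, 0, 0.3, 0, 0, 0, 0, 0, 0, 0.3]'

```text
time: 17.35
tool_pos: [0.6209, 0.136, 0.2483]
tcp_rot: [2.223, 2.219, 0.002]
wrist_force: [-0.9, -0.2, -2.0]
width: 0.501
```

>>> arm_command --steps '[-0.5, -0.3, 0, 0, 0, 0, 0.3, -0.95, -0.3, 0, 0, 0, 0, 0.3, -0.95, -0.3, 0, 0, 0, 0, 0.3, -0.95, -0.3, 0, 0, 0, 0, 0.3, -0.95, -0.3, 0, 0, 0, 0, 0.3, -0.95, -0.3, 0, 0, 0, 0, 0.3, -0.95, -0.3, 0, 0, 0, 0, 0.3, -0.95, -0.3, 0, 0, 0, 0, 0.3, -0.95, -0.3, 0, 0, 0, 0, 0.3, -0.96, -0.32, 0, 0, 0, 0, 0.3]'

```text
time: 18.6
tool_pos: [0.5273, -0.1369, 0.2456]
tcp_rot: [-2.222, -2.217, 0.003]
wrist_force: [-0.0, -0.6, -0.8]
width: 0.494
```

>>> arm_command --steps '[0, 0, 0, 0, 0, 0, 0.3, 0, 0, 0, 0, 0, 0, 0.3]'

```text
time: 18.85
tool_pos: [0.5285, -0.1356, 0.2463]
tcp_rot: [-2.223, -2.217, 0.001]
wrist_force: [-0.4, -0.4, -1.0]
width: 0.495
```

```bash
python3 - <<'E'
from h import *
from workcell import bot
c=bot.read_camera("scene")
s=bot.read_state();t=np.array(s["tool_pos"]);p=proj(c,t).astype(int);print(p,t)
x0=max(0,p[0]-80);y0=max(0,p[1]-60)
for n,dz,r in(("foot",-.0735,.016),("ringbot",-.0275,.035),("rim",.0165,.022)):
    q=(circ(c,t+[0,0,dz],r)-[x0,y0])*4;print(n,"x",q[:,0].min(),q[:,0].max(),"y",q[:,1].min(),q[:,1].max())
i=c["img"][y0:y0+150,x0:x0+200,::-1];cv2.imwrite("pics/s5c.png",cv2.resize(i,None,fx=4,fy=4))
E
```

```text
[211 175] [ 0.5289 -0.1352  0.2466]
foot x 307.3376987003933 385.748554868164 y 361.4013806856102 412.8030935941331
ringbot x 242.31386148082095 420.293412735374 y 244.94546949779703 356.40262135751857
rim x 258.04868863415993 374.2177085063702 y 174.7364364143923 243.77652117734976
```

View pics/s5c.png

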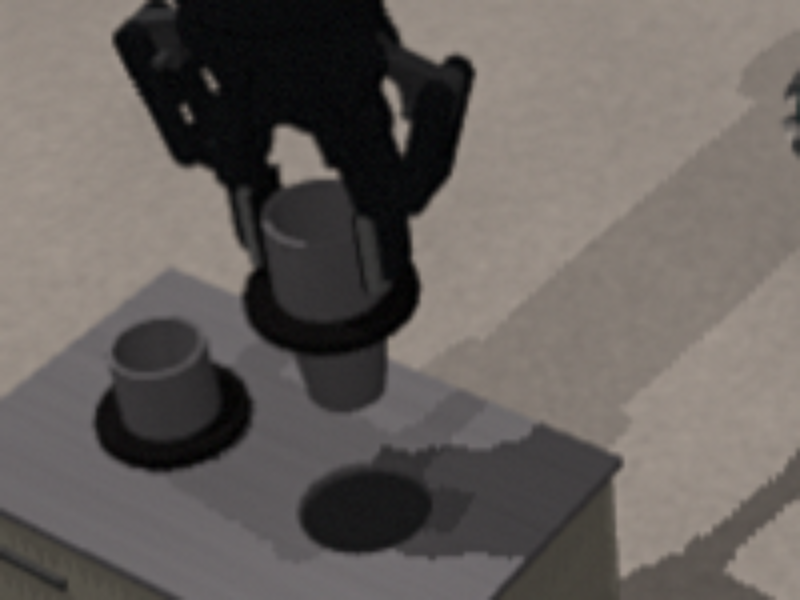

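The foot and ring edges match the predicted points within about 1 mm. Lowering over opening A.

>>> arm_command --steps '[-0.02, 0.05, 0.3, 0, 0, 0, 0.3, 0, 0, 0.6, 0, 0, 0, 0.3, 0, 0, 0.6, 0, 0, 0, 0.3, 0, 0, 0.6, 0, 0, 0, 0.3, 0, 0, 0.5, 0, 0, 0, 0.3, 0, 0, 0.4, 0, 0, 0, 0.3, 0, 0, 0.3, 0, 0, 0, 0.3, 0, 0, 0.2, 0, 0, 0, 0.3, 0, 0, 0, 0, 0, 0, 0.3]'

```text
time: 20.02
tool_pos: [0.5309, -0.1363, 0.1421]
tcp_rot: [-2.223, -2.219, 0.0]
wrist_force: [0.2, -0.4, -1.9]
width: 0.5
```

>>> arm_command --steps '[0, 0, 0.1, 0, 0, 0, 0.3, 0, 0, 0, 0, 0, 0, 0.3]'

```text
time: 20.27
tool_pos: [0.5311, -0.1363, 0.1396]
tcp_rot: [2.223, 2.219, 0.0]
wrist_force: [0.3, -0.4, -1.3]
width: 0.495
```

>>> arm_command --steps '[0, 0, 0.1, 0, 0, 0, 0.3, 0, 0, 0.05, 0, 0, 0, 0.3, 0, 0, 0, 0, 0, 0, 0.3]'

```text
time: 20.65
tool_pos: [0.531, -0.1363, 0.1348]
tcp_rot: [-2.224, -2.219, 0.0]
wrist_force: [0.4, -0.0, -1.6]
width: 0.499
```

>>> arm_command --steps '[0, 0, 0.03, 0, 0, 0, 0.3, 0, 0, 0, 0, 0, 0, 0.3]'

```text
time: 20.9
tool_pos: [0.5311, -0.1363, 0.1346]
tcp_rot: [2.223, 2.219, 0.0]
wrist_force: [-2.9, 0.1, 4.9]
width: 0.496
```

Contact at 0.1346, where 0.1344 was expected. Release and retreat upward.

>>> arm_command --steps '[0, 0, 0, 0, 0, 0, 0.6, 0, 0, 0, 0, 0, 0, 0.7, 0, 0, 0, 0, 0, 0, 1, 0, 0, 0, 0, 0, 0, 1, 0, 0, 0, 0, 0, 0, 1, 0, 0, 0, 0, 0, 0, 1]'

```text
time: 21.65
tool_pos: [0.531, -0.1363, 0.134]
tcp_rot: [-2.224, -2.219, 0.0]
wrist_force: [0.6, -0.4, 0.0]
width: 1.0
```

>>> arm_command --steps '[0, 0, -0.3, 0, 0, 0, 1, 0, 0, -0.5, 0, 0, 0, 1, 0, 0, -0.8, 0, 0, 0, 1, 0, 0, -0.9, 0, 0, 0, 1, 0, 0, -0.9, 0, 0, 0, 1, 0, 0, -0.9, 0, 0, 0, 1, 0, 0, -0.5, 0, 0, 0, 1, 0, 0, 0, 0, 0, 0, 1]'

```text
time: 22.65
tool_pos: [0.5319, -0.1365, 0.28]
tcp_rot: [2.221, 2.217, 0.003]
wrist_force: [0.5, 0.4, -0.2]
width: 1.0
```

```bash
python3 - <<'E'
from h import *
from workcell import bot
c=bot.read_camera("scene");cv2.imwrite("pics/s6.png",c["img"][:,:,::-1])
cv2.imwrite("pics/s6c.png",cv2.resize(c["img"][170:320,80:300,::-1],None,fx=3.6,fy=3.6))
for nm,o in(("A",(.5303,-.1358)),("B",(.5075,-.2431))):
    q=(circ(c,[*o,.114],.035)-[80,170])*3.6;r=(circ(c,[*o,.150],.022)-[80,170])*3.6
    print(nm,"ring",q.min(0),q.max(0),"rim",r.min(0),r.max(0))
print(bot.read_state()["tool_pos"],bot.read_state()["time"])
E
```

```text
A ring [435.245  195.5761] [582.7295 297.6301] rim [451.7429 157.8698] [547.0801 221.8051]
B ring [265.1729 120.8239] [407.0307 214.1222] rim [276.6425  82.1435] [368.2441 140.4342]
[ 0.5311 -0.1363  0.2784] 22.7
```

View pics/s6c.png

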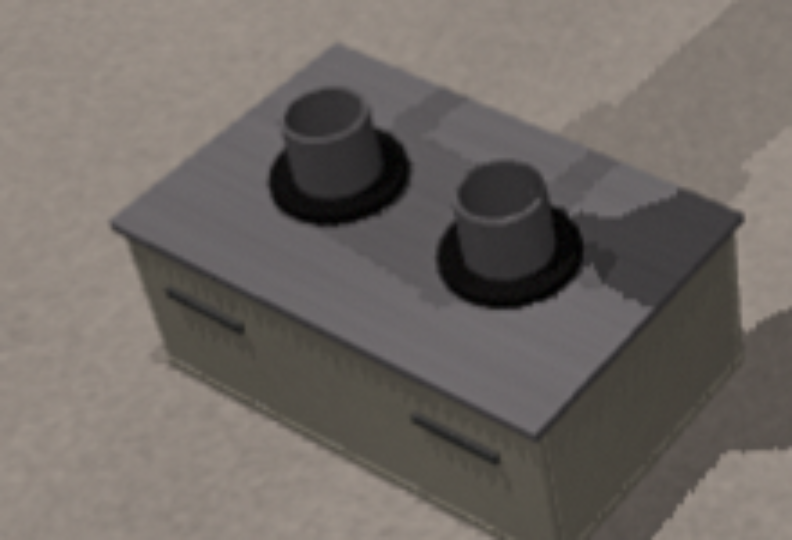

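View pics/s6.png

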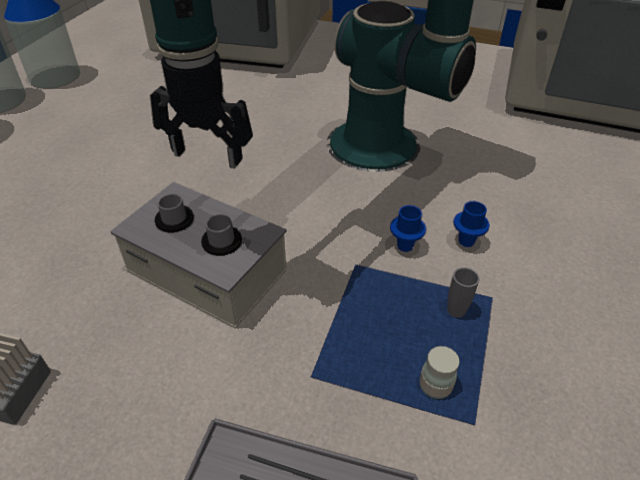

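Both beakers hang upright with rings flat on the cover, at (172,217) and (221,241). Rings and rims sit within about 1–2 mm of where they should be. The plain beaker (462,293), jar (439,372) and blue pieces are unmoved, and the gripper is clear.

```bash
python3 -c "
from workcell import bot
print(bot.finish_job())"
```

```text
the job is handed in; nothing more can be done
None
```

Both black-ringed beakers now hang upright in the cleaner's openings, one in each, and the job was handed in at 22.7 s with the gripper clear.

- **Fit:** The last picture shows both rings flat on the cover. Their ring and rim outlines lie within about 1–2 mm of where a seated beaker should be. Contact heights also matched what I expected, to 0.2 mm.
- **Forces:** The highest wrist force reported at the end of any move was about 7 N, well under the limit.
- **Bystanders:** The plain beaker, the jar and the blue look-alikes stand where they were.

No check failed. The only difference I saw was up to about 1 mm between the two cameras' measurements.

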